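# Close a split pump casing over its impeller

## Robot

A 6-joint arm with a two-finger parallel gripper is mounted at the origin on the work surface. World frame = base frame: x ahead of the robot, y to its left, z up, the work surface at z = 0. Lengths are in m, angles in rad, forces in N, time in s.
With the tool pointing down it reaches from about 0.325 to 1 m from the base axis. Payload 5.1 kg.
Tool frame: the origin (TCP) lies midway between the tips of the shut fingers; the grasp point (between the pads) lies 19 mm behind it (ctrl.pinch_z is the z of the grasp point in the tool frame, in m); z points along the fingers, y is the line along which they close (so a half turn about z gives the same grasp; the last joint's range is limited). The gripper opens to 85 mm and grips with 20 to 120 N. Pads are 22 mm wide; open, the fingers measure 114 mm over their backs; the gripper's body (76 mm by 85 mm) begins 54 mm behind the grasp point. The pads swing forward as they close: fully open they stand 13 mm farther back than shut.
Start: joints at [1.157, 0.124, 1.65, -0, 1.367, -0.083], TCP at [0.211, 0.615, 0.231] pointing down, gripper open.
Joint ranges: [-2.61, 2.61], [-1.02, 2.33], [0.03, 2.71], [-1.35, 4.49], [0.32, 2.68], [-2.91, 2.91]. Speed limits (rad/s): [2.57, 2.57, 3.14, 3.14, 3.14, 3.14].

## Interface

Orientations are given as a 3x3 rotation matrix whose columns are the frame's x, y, z axes.
In Python, from station import monitor, eyes, order, ctrl gives the robot as it stands.
- The arm moves only by the shell command python3 -m crank 'ROWS' [OPENING] [FORCE]. ROWS is JSON, a list of rows, each a list of 2 entries, a list of its own where there are three numbers: the shift along the tool's x, y, z normalised to -1 to 1, where 1 is 150 mm, then the turn about the tool's z normalised to -1 to 1, where 1 is 360 degrees. In form: [[[x, y, z], spin], ...]. A call has 1 to 5 rows; each row is the pose to reach, as a shift and turn from the pose commanded when the call began, along the tool's axes at that moment, turning the shorter way round; what a row does not reach only later rows make up. A row lasts 1/8 s, in which the tool goes at most 62.5 mm and 10.7 degrees, less where a joint would pass 70% of its speed; a pose out of reach is approached as far as the arm can. A call with a number of a shift or a turn outside -1 to 1 is refused whole. A call with a gripper value outside its range is refused whole. OPENING is the closure, from -1 (fully open) to 1 (shut), set as the call begins (- or left out, the last holds). The fingers move at their own pace and stop on an object; FORCE is the grip in N (left out, the last holds). Time passes only in rows, so rows that repeat a pose let the fingers close. It gives the time, the measured TCP pose, the force, the opening and the grip force at its end, in the units of the state.
- monitor.observe(): the state, without advancing time (a new reading comes with each control period).
- eyes.grab_frame(name): name is "scene" or "side" or "wrist"; returns (picture, depth): 420x560x3 uint8, red, green, blue; 420x560 float32, m along the optical axis (not along the pixel's ray), 0 where there is no reading.
- eyes.camera_info(name): a dict with "mtx" (3x3 intrinsics, pixels), "dist_coeffs" ([k1, k2, p1, p2, k3] as OpenCV has them; the pictures are not rectified), "camera_from_world" (4x4, takes a point from world to camera coordinates). Camera axes: x right, y up, looking along -z (the intrinsics and any distortion apply to the point x, -y, -z); pixel columns grow to the right and rows downward; lengths in m; the calibration is good to about 2 mm. A picture is of the moment at which its call begins: read the wrist's pose just before it. camera_info takes no time and is no camera call; for the wrist camera it gives the pose at the moment of the call.
- order.close_job(): hands the job in; it is judged then, once.
The state is a dict: "t": time; "joint_pos": joint angles; "dq": joint speeds; "joint_torque": joint torques, N m; "tcp_pos": TCP position; "ee_rot": TCP orientation; "contact_force": force on the tool from outside, world axes, zero at the start; "ft_torque": the same for the moment, N m; "width": finger opening in m; "gripper_force": force on a finger pad.
Only numpy, scipy, OpenCV 4.12 (cv2) and the standard library are available. Lean on these libraries where they do the work, as an engineer would, in place of code of your own. Each camera call takes 0.05 s, during which the arm holds its last target. There are 200 camera calls.

## Task

Set the brass impeller, hub up, into the round pocket of the bolted-down lower pump casing and let go of it, then fit the loose upper casing half onto the two dowels, big hole on the thick dowel so that both nozzles are on the same side. Press it down against the springy seal until the two halves meet, and finish while still holding it pressed shut with the gripper. Leave the other things on the bench where they are.

Things in the scene. Friction and masses are not known exactly. Their poses are not given: they have to be found in the camera images.
- casing_base: Bolted-down lower pump half. Dark foot plate 160 x 116 x 10 mm; grey block 136 (x) x 92 (y), flat top at z 45. Central round pocket 60 across, 16 deep (floor z 29). Two steel dowels stand 20 mm out of the top at x -53 (14 thick) and x +53 (8 thick), y 0. Nozzle, 24 thick, out of the +y side to y 76, centre z 31. Origin: centre of the foot plate's underside, z up.
- seal (a joint): Sprung black rubber ring (inner/outer diameter 64/80 mm) around the pocket of casing_base, standing 4 mm proud of its top face. Value in m: 0 fully up, 0.004 level with the top face (the halves then meet). Needs 8 N to start, about 14 N at 4 mm; it lifts the cover again when nothing presses it.
- casing_cover: Loose grey upper pump half, about 0.32 kg, right way up. Flange 136 (x) x 92 (y) x 12 mm; hollow dome 72 across, top z 34, cavity 28 high; on it a grip rib 64 long (x), 14 thick (y), z 34 to 65. Nozzle, 24 thick, to y +76, centre z 14. Origin: centre of the flat underside. Fitted: axes as casing_base, origin at z 45 there (49 resting on the seal).
- impeller: loose brass pump impeller, about 0.14 kg: a disc 50 mm across and 6 mm thick with five vanes up to z = 14 mm and a central round hub 18 mm thick up to z = 34 mm, hub upwards. Origin: centre of the underside, z up.
- big_dowel (a point): Centre of the tip of the 14 mm dowel of casing_base, 65 mm above the table; axes as casing_base. The last 7 mm taper to 8 mm.
- small_dowel (a point): Centre of the tip of the 8 mm dowel of casing_base, 65 mm above the table; axes as casing_base. The last 7 mm taper to 2 mm.
- big_hole (a point): Centre, at the underside, of the 16 mm through hole in the flange of casing_cover, at its x -53 mm, y 0; axes as casing_cover.
- small_hole (a point): Centre, at the underside, of the 10 mm through hole in the flange of casing_cover, at its x +53 mm, y 0; axes as casing_cover.
- tee: bystander, to be left alone: white plastic pipe tee lying flat, 84 x 64 mm, 40 mm tall. Origin: on its underside.
- elbow: bystander, to be left alone: white plastic pipe elbow lying flat, legs 45 mm, 38 mm tall. Origin: on its underside.
- coupling: bystander, to be left alone: white plastic pipe coupling standing on end, 48 mm across, 42 mm tall. Origin: on its underside.
- tape: bystander, to be left alone: black roll of tape lying flat, 64 mm across, 18 mm tall. Origin: on its underside.
- paste_can: bystander, to be left alone: aluminium can, 56 mm across, 75 mm tall. Origin: on its underside.
- screwdriver: bystander, to be left alone: screwdriver lying flat, 200 mm long. Origin: on its underside.
- wrench: bystander, to be left alone: steel open-ended wrench lying flat, 200 mm long. Origin: on its underside.
There are look-alikes about, which are no part of the job. What is meant by the impeller is not blue, and is the smaller of those in its own colour.

How it is judged:
On the way, in this order (a step that is already met when the one before it is completed fails the run):
1. the impeller lies flat in the pocket of the lower half, let go of (horizontal distance between impeller and casing_base below 0.009 m and z of impeller in the frame of casing_base between 0.0255 and 0.0325 m and angle between impeller's own z axis and vertical below 0.12 rad and contact force between the fingers and impeller below 0.1 N), for 0.2 s.
2. the cover is on both dowels and pressed down until the halves meet (z of casing_cover in the frame of casing_base between 0.0425 and 0.0465 m and angle between the z axis of casing_cover and the z axis of casing_base, either way round below 0.04 rad and horizontal distance between big_hole and big_dowel below 0.003 m and horizontal distance between small_hole and small_dowel below 0.003 m and contact force between the fingers and casing_cover above 2 N and contact force between casing_cover and casing_base above 6 N), for 0.2 s.
At the end, for the whole second after the job is handed in: Impeller flat in the pocket: within 9 mm of its centre, 3.5 mm of its floor, 0.12 rad. Cover: each hole within 3 mm of its dowel, tilt under 0.04 rad, within 1.5 mm of meeting the base, over 6 N between the halves, gripper still holding it (over 2 N) to the last second (all of step 2 and horizontal distance between impeller and casing_base below 0.009 m and z of impeller in the frame of casing_base between 0.0255 and 0.0325 m and angle between impeller's own z axis and vertical below 0.12 rad); the arm keeps its last pose, push and grip.
It fails at once if another thing on the bench is moved by more than 30 mm (distance of any of tee, elbow, coupling, tape, paste_can, screwdriver, wrench from where it was at the start of the episode above 0.03 m).
It also fails if it takes over 51 s, if anything falls off the work surface, if the arm or the gripper's body presses on something with over 40 N, if the wrist force passes 120 N, or if a joint passes its speed limit or range.

## Working session

There is one attempt and no reset: what is moved stays moved. The work goes in short steps, Python scripts to look and compute and a shell command to move; the robot and the scene stay as the last step left them, time stands still between calls to the robot, and variables do not carry over. Pictures are saved under pics/ and viewed, at most 10 in all, crops included, and the job is handed in when it is done.

```bash
ls; mkdir -p pics; cat > h.py <<'E'
import numpy as np, cv2, json
from station import monitor, eyes, order, ctrl
def grab(name,fn=None):
    info=eyes.camera_info(name); rgb,d=eyes.grab_frame(name)
    np.savez(f'/tmp/{name}.npz',rgb=rgb,d=d,K=np.array(info['mtx']),D=np.array(info['dist_coeffs']),T=np.array(info['camera_from_world']))
    if fn: cv2.imwrite('pics/'+fn,rgb[:,:,::-1])
def load(name): return np.load(f'/tmp/{name}.npz')
def world(f,uv,z=None):
    """pixel -> world, by depth, or intersected with plane z"""
    uv=np.array(uv,float).reshape(-1,1,2)
    n=cv2.undistortPoints(uv,f['K'],f['D']).reshape(-1,2)
    C=np.linalg.inv(f['T']); out=[]
    for i,(a,b) in enumerate(n):
        r=np.array([a,-b,-1.])
        if z is None:
            u,v=uv[i,0].round().astype(int); s=f['d'][v,u]
        else:
            s=(z-C[2,3])/(C[:3,:3]@r)[2]
        out.append(C[:3,:3]@(r*s)+C[:3,3])
    return np.array(out)
def cloud(f):
    v,u=np.mgrid[0:420,0:560]
    n=cv2.undistortPoints(np.stack([u,v],-1).reshape(-1,1,2).astype(float),f['K'],f['D']).reshape(420,560,2)
    C=np.linalg.inv(f['T']); P=np.dstack([n[...,0],-n[...,1],-np.ones((420,560))])*f['d'][...,None]
    return P@C[:3,:3].T+C[:3,3]
E
python3 - <<'E'
from h import *
s=monitor.observe(); print(s, ctrl.pinch_z)
for n in('scene','side'):
    grab(n,n+'0.png'); print(np.linalg.inv(load(n)['T'])[:3,3])
E
```

```text
pics
{'t': 0.0, 'joint_pos': array([ 1.15735808e+00,  1.24481285e-01,  1.65170088e+00, -2.41115396e-06,
        1.36748008e+00, -8.25830048e-02]), 'dq': array([ 0.00013441,  0.00291957, -0.0030042 , -0.00052531, -0.00053301,
       -0.00152432]), 'joint_torque': array([ 2.30717969e-04, -4.23628664e+01, -3.65447617e+01, -5.16748389e-05,
        7.17400195e-03,  7.86592466e-06]), 'tcp_pos': array([0.21092251, 0.61417365, 0.23005254]), 'ee_rot': array([[-9.45764951e-01,  3.24850689e-01, -8.29315508e-04],
       [ 3.24851704e-01,  9.45763065e-01, -1.89616299e-03],
       [ 1.68366124e-04, -2.06272905e-03, -9.99997858e-01]]), 'contact_force': array([-0.25794723,  0.57574929,  0.56685301]), 'ft_torque': array([ 0.01111704, -0.02021508, -0.00413903]), 'gripper_force': 0.0, 'width': 0.08526370140299386} -0.0187
[1.15138992 0.07377775 1.00624413]
[0.43351781 0.9988323  0.67341611]
```

View pics/scene0.png

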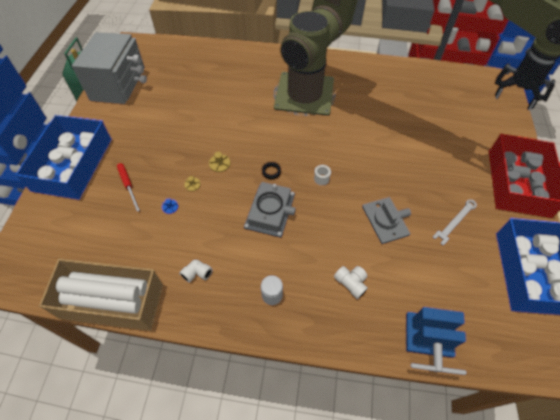

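View pics/side0.png

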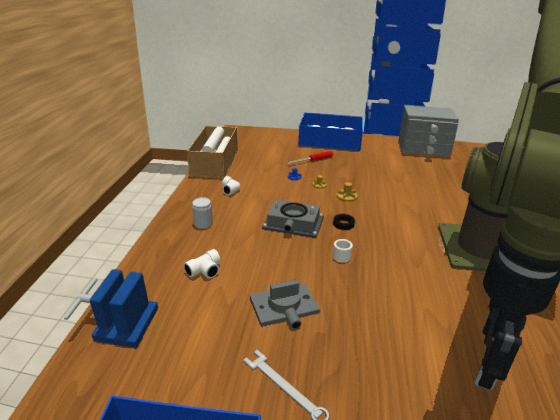

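The scene picture shows the small brass impeller at about (192,183), the larger look-alike at (219,161), the base at (270,209) with its nozzle to the right, and the cover at (386,220) with its nozzle to the right at (405,213). Next I'll measure them with depth.

```bash
python3 - <<'E'
from h import *
f=load('scene'); P=cloud(f)
print('rough',world(f,[(192,183),(219,161),(270,209),(291,210),(386,220),(405,213)]).round(3))
def rect(c,r,z0,z1,name):
    m=(np.hypot(P[...,0]-c[0],P[...,1]-c[1])<r)&(P[...,2]>z0)&(P[...,2]<z1)
    q=P[m]; (cx,cy),(w,h),a=cv2.minAreaRect((q[:,:2]*1000).astype(np.float32))
    print(name,len(q),np.round([cx,cy,w,h,a],1),'mean',q.mean(0).round(4))
imp,_,b,bn,c,cn=world(f,[(192,183),(219,161),(270,209),(291,210),(386,220),(405,213)])
rect(imp,.04,.004,.05,'imp'); rect(imp,.04,.024,.05,'hub')
rect(b,.10,.040,.053,'base top'); rect(b,.1,.056,.08,'dowels'); rect(b,.11,.005,.1,'base all')
rect(c,.09,.055,.08,'rib'); rect(c,.10,.006,.017,'flange')
im=f['rgb'][:,:,::-1]
cv2.imwrite('pics/crop1.png',np.hstack([cv2.resize(im[175:245,230:310],(400,350),interpolation=2),cv2.resize(im[185:255,345:425],(400,350),interpolation=2)]))
E
```

```text
rough [[ 0.479 -0.298  0.019]
 [ 0.39  -0.23   0.031]
 [ 0.545 -0.04   0.033]
 [ 0.545  0.022  0.042]
 [ 0.531  0.298  0.034]
 [ 0.491  0.357  0.022]]
imp 171 [ 477.2 -298.5   54.1   76.1   35.9] mean [ 0.476  -0.2986  0.0133]
hub 29 [ 474.1 -301.2   14.    16.2    8.4] mean [ 0.4743 -0.3001  0.0323]
base top 1006 [534.5 -30.3 121.7 139.8  81. ] mean [ 0.5371 -0.0408  0.0461]
dowels 21 [532.5 -43.4   9.4 110.4  84.8] mean [ 0.5118 -0.0424  0.0633]
base all 1888 [ 5.510e+02 -3.760e+01  1.979e+02  2.076e+02  1.000e-01] mean [ 0.5467 -0.0388  0.0348]
rib 129 [513.2 302.3  63.6  16.1  28.8] mean [0.5146 0.3017 0.0637]
flange 752 [512.1 303.6 139.8 164.2  25.7] mean [0.5255 0.2993 0.0122]
```

View pics/crop1.png

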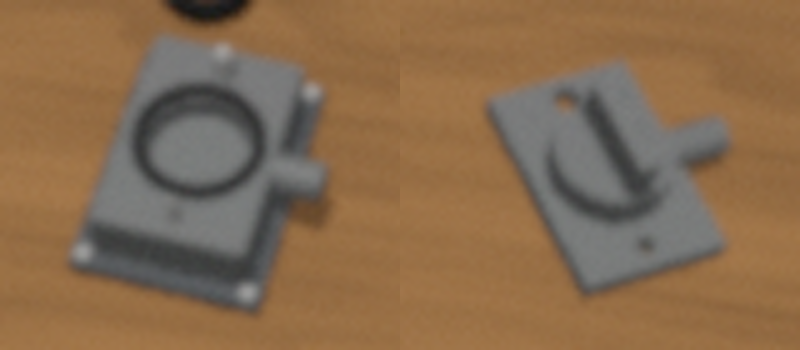

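The crop shows the base with its nozzle towards world +y, the thick dowel at crop (222,55) on the robot side and the thin one at (175,212). On the cover, the big hole is at (567,98) and the small hole at (645,243), with the nozzle to the right. I'll move above the base, look there, then go on to the impeller.

```bash

python3 -m crank '[[[-0.86,-0.86,-0.12],0],[[-0.86,-0.86,-0.12],0],[[-0.86,-0.86,-0.12],0]]' -1
python3 -m crank '[[[-0.86,-0.86,-0.12],0],[[-0.86,-0.86,-0.12],0],[[-0.86,-0.86,-0.12],0]]' >/dev/null
python3 -m crank '[[[-0.86,-0.86,-0.12],0],[[-0.86,-0.86,-0.12],0],[[-0.86,-0.86,-0.12],0]]' >/dev/null
python3 -m crank '[[[-0.86,-0.86,-0.12],0],[[-0.86,-0.86,-0.12],0],[[-0.86,-0.86,-0.12],0],[[-0.86,-0.86,-0.12],0]]'
cat >> h.py <<'E'
def togo(p,yaw=None):
    "normalised shift (and spin) to bring TCP to p, tool y axis to heading yaw (mod 180)"
    s=monitor.observe(); R=s['ee_rot']; print('tcp',s['tcp_pos'].round(4),'t',round(s['t'],2))
    print('shift',(R.T@(np.array(p)-s['tcp_pos'])/.15).round(3))
    if yaw is not None:
        d=(yaw-np.degrees(np.arctan2(R[1,1],R[0,1]))+90)%180-90
        print('spin',round(-d/360,4),'q6',s['joint_pos'][5])
E
python3 - <<'E'
from h import *
print(monitor.observe()['tcp_pos']); grab('wrist','w1.png'); print(np.linalg.inv(load('wrist')['T']).round(3))
E
```

```text
t: 0.48
tcp_pos: [0.2916, 0.4489, 0.2488]
ee_rot: [[-0.946, 0.324, -0.0], [0.324, 0.946, -0.001], [0.0, -0.001, -1.0]]
contact_force: [-0.2, -0.1, 0.8]
width: 0.0856
gripper_force: 0.0
t: 1.72
tcp_pos: [0.5324, -0.0442, 0.3029]
ee_rot: [[-0.944, 0.33, -0.001], [0.33, 0.944, -0.0], [0.001, -0.001, -1.0]]
contact_force: [-0.5, 0.6, 0.1]
width: 0.085
gripper_force: 0.0
[ 0.53237888 -0.04415613  0.30288368]
[[ 0.33  -0.911 -0.246  0.469]
 [ 0.944  0.319  0.086 -0.022]
 [-0.    -0.261  0.965  0.445]
 [ 0.     0.     0.     1.   ]]
```

View pics/w1.png

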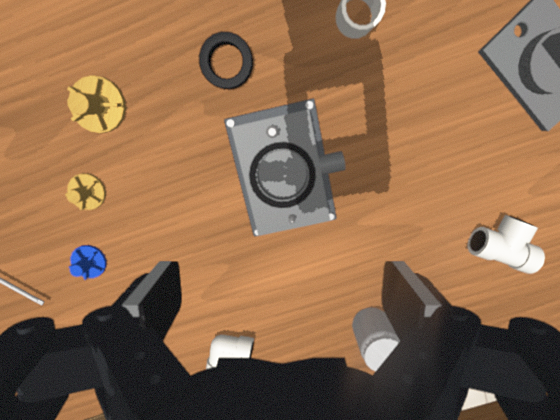

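The wrist view shows the big dowel at (272,131), the small dowel at (293,218), the seal ring centred at (283,174) and the small brass impeller at (86,192).

```bash
python3 - <<'E'
from h import *
f=load('wrist'); P=cloud(f)
print('dowel tips',world(f,[(272,131),(293,218)],.065).round(4),'ring',world(f,[(283,174)],.049).round(4),'imp',world(f,[(86,191)],.006).round(4),world(f,[(86,192)]))
for u,v in((272,131),(293,218)):
    w=np.s_[v-14:v+14,u-14:u+14]; m=P[w][...,2]>.055; print(m.sum(),P[w][m].mean(0).round(4))
w=np.s_[160:225,55:115]; Q=P[w]; 
m=(Q[...,2]>.0285)&(Q[...,2]<.05); print('hub',m.sum(),Q[m].mean(0).round(4))
m=(Q[...,2]>.003)&(Q[...,2]<.05); (c,r)=cv2.minEnclosingCircle((Q[m][:,:2]*1000).astype(np.float32)); print(c,r)
hsv=cv2.cvtColor(f['rgb'][w],cv2.COLOR_RGB2HSV); print(P[280:282,86:200:20,2])
m=P[...,2]; ring=(np.hypot(P[...,0]-.533,P[...,1]+.043)<.05)&(abs(P[...,2]-.049)<.0015); print('ring',ring.sum(),cv2.minEnclosingCircle((P[ring][:,:2]*1000).astype(np.float32)))
togo([P[192,86,0],P[192,86,1],.2])
E
```

```text
dowel tips [[ 0.4786 -0.0357  0.065 ]
 [ 0.5805 -0.046   0.065 ]] ring [[ 0.53   -0.0407  0.049 ]] imp [[ 0.4709 -0.2988  0.006 ]] [[ 0.47207921 -0.29268308  0.01664556]]
126 [ 0.4784 -0.0351  0.0767]
41 [ 0.5693 -0.045   0.1067]
hub 168 [ 0.4709 -0.2994  0.0324]
(471.2662658691406, -300.4832458496094) 25.405933380126953
[[-0.00124073 -0.00149419 -0.00162975  0.33656084  0.33044661 -0.0008665 ]
 [-0.0015057  -0.00278831 -0.00084143  0.33643867  0.33156473 -0.00261651]]
ring 849 ((537.0061645507812, -42.96589660644531), 44.74808120727539)
tcp [ 0.5317 -0.0424  0.3026] t 1.77
shift [-0.173 -1.707  0.684]
```

```bash

python3 -m crank '[[[-0.09,-0.88,0.6],0],[[-0.09,-0.88,0.6],0],[[-0.09,-0.88,0.6],0]]' -0.4 >/dev/null
python3 -m crank '[[[-0.09,-0.88,0.6],0],[[-0.09,-0.88,0.6],0],[[-0.09,-0.88,0.6],0],[[-0.09,-0.88,0.6],0],[[-0.09,-0.88,0.6],0]]'
python3 - <<'E'
from h import *
grab('wrist')
f=load('wrist'); P=cloud(f); togo([.471,-.3,.018])
m=(np.hypot(P[...,0]-.471,P[...,1]+.3)<.03)
for a,b in((.028,.04),(.003,.04)):
    k=m&(P[...,2]>a)&(P[...,2]<b); print(k.sum(),cv2.minEnclosingCircle((P[k][:,:2]*1000).astype(np.float32)),P[k].mean(0).round(4))
cv2.imwrite('pics/w2.png',f['rgb'][:,:,::-1])
E
```

```text
t: 2.78
tcp_pos: [0.4719, -0.2981, 0.1238]
ee_rot: [[-0.946, 0.324, 0.001], [0.324, 0.946, 0.0], [-0.0, 0.0, -1.0]]
contact_force: [-0.2, -0.2, -0.1]
width: 0.0597
gripper_force: 0.0
tcp [ 0.4722 -0.2982  0.1243] t 2.83
shift [ 0.005 -0.014  0.709]
477 ((471.223876953125, -300.9014587402344), 8.964747428894043) [ 0.4708 -0.3008  0.0328]
2918 ((471.33782958984375, -300.9500427246094), 24.96653938293457) [ 0.4693 -0.3001  0.0113]
```

View pics/w2.png

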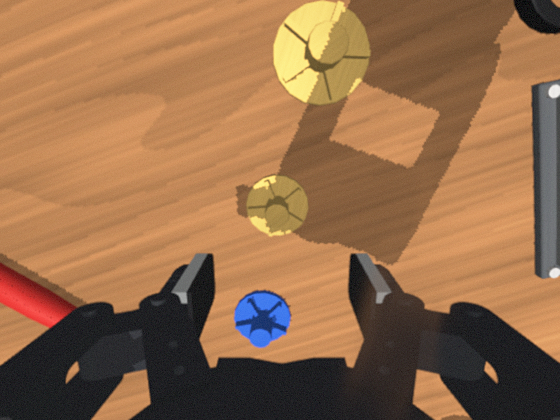

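The impeller is at pixel (277,206), between the fingers in y, and its disc measures 50 mm. I'll go down and grip it.

```bash

python3 -m crank '[[[0,-0.02,0.35],0],[[0,-0.02,0.72],0],[[0,-0.02,0.72],0],[[0,-0.02,0.72],0]]' -0.4 >/dev/null
python3 -m crank '[[[0,0,0],0],[[0,0,0],0],[[0,0,0],0],[[0,0,0],0],[[0,0,0],0]]' 1 40
python3 -m crank '[[[0,0,-0.2],0],[[0,0,-0.6],0],[[0,0,-0.6],0],[[0,0,-0.6],0]]'
python3 - <<'E'
from h import *
togo([.530,-.041,.120])
grab('wrist'); f=load('wrist'); print(f['rgb'][150:260:20,280])
cv2.imwrite('pics/w3.png',f['rgb'][:,:,::-1])
E
```

```text
t: 3.95
tcp_pos: [0.4717, -0.3031, 0.0175]
ee_rot: [[-0.946, 0.325, 0.003], [0.325, 0.946, -0.002], [-0.003, -0.001, -1.0]]
contact_force: [-1.0, 1.6, 7.6]
width: 0.0162
gripper_force: 39.1
t: 4.45
tcp_pos: [0.4701, -0.302, 0.1051]
ee_rot: [[-0.946, 0.325, -0.0], [0.325, 0.946, 0.0], [0.0, 0.0, -1.0]]
contact_force: [0.1, -0.4, -1.1]
width: 0.0162
gripper_force: 39.2
tcp [ 0.4701 -0.302   0.1051] t 4.45
shift [ 0.187  1.776 -0.099]
[[220 156 102]
 [138  95  62]
 [151 104  67]
 [177 148  80]
 [181 149  80]
 [122 101  59]]
```

View pics/w3.png

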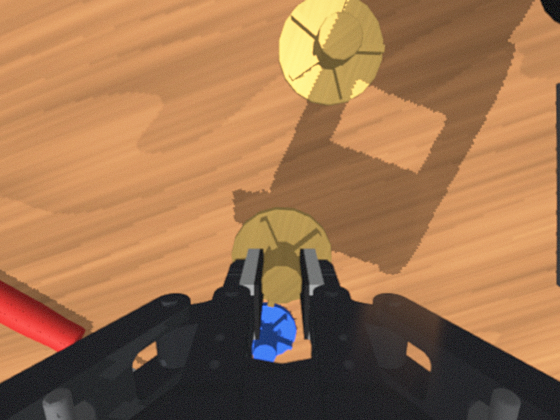

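The impeller is held level by its hub, and the spot on the bench is empty. I'll carry it over the base.

```bash

python3 -m crank '[[[0.09,0.88,-0.15],0],[[0.09,0.88,-0.15],0],[[0.09,0.88,-0.15],0]]' >/dev/null
python3 -m crank '[[[0.09,0.88,-0.05],0],[[0.09,0.88,-0.05],0],[[0.09,0.88,-0.05],0],[[0.09,0.88,-0.05],0],[[0.09,0.88,-0.05],0]]'
python3 - <<'E'
from h import *
grab('wrist'); f=load('wrist');togo([.530,-.041,.0475])
cv2.imwrite('pics/w4.png',f['rgb'][:,:,::-1])
E
```

```text
t: 5.5
tcp_pos: [0.53, -0.0451, 0.1344]
ee_rot: [[-0.945, 0.326, -0.002], [0.326, 0.945, -0.0], [0.002, -0.001, -1.0]]
contact_force: [-0.3, -0.9, -1.7]
width: 0.0163
gripper_force: 39.6
tcp [ 0.5301 -0.0452  0.1346] t 5.55
shift [0.009 0.026 0.581]
```

View pics/w4.png

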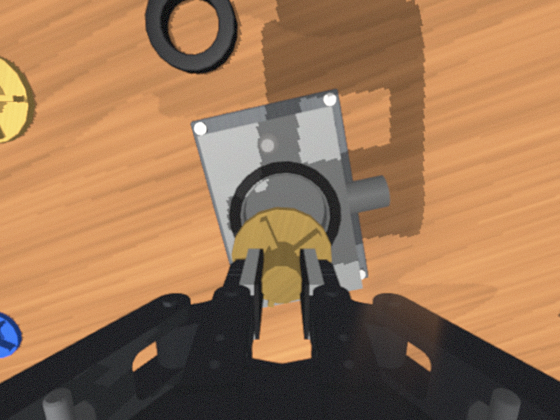

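The impeller hangs over the base. The big dowel tip is at (267,145), and the seal's outer edge runs through about (229,207), (287,160) and (341,207).

```bash
python3 - <<'E'
from h import *
from scipy.optimize import least_squares
f=load('wrist')
g=cv2.cvtColor(f['rgb'],cv2.COLOR_RGB2GRAY); P=cloud(f)
m=(g<60)&(np.hypot(P[...,0]-.53,P[...,1]+.041)<.055)&(abs(P[...,2]-.049)<.006); m[235:]=0
v,u=np.nonzero(m); Q=world(f,np.c_[u,v],.049)[:,:2]
r=least_squares(lambda p:np.hypot(Q[:,0]-p[0],Q[:,1]-p[1])-.036,[.53,-.041],loss='soft_l1',f_scale=.003); print('ring',len(Q),r.x, r.fun.std())
d=world(f,[(267,145)],.065)[0]; print('big dowel',d, 'dist',np.hypot(*(d[:2]-r.x)),'yaw',np.degrees(np.arctan2(*(r.x-d[:2])[::-1])))
togo([*r.x,.0475])
E
```

```text
ring 1938 [ 0.53147669 -0.04270657] 0.0020642381840765924
big dowel [ 0.47899201 -0.0363432   0.065     ] dist 0.052869035101777866 yaw -6.912939740149047
tcp [ 0.5301 -0.0452  0.1346] t 5.55
shift [-0.004  0.019  0.581]
```

```bash

python3 -m crank '[[[0,0.02,0.3],0],[[0,0.02,0.5],0],[[0,0.02,0.58],0],[[0,0.02,0.58],0],[[0,0.02,0.58],0]]'
python3 -m crank '[[[0,0,0],0],[[0,0,0],0],[[0,0,0],0],[[0,0,0],0]]' 0.36
python3 -m crank '[[[0,0,-0.1],0],[[0,0,-0.3],0],[[0,0,-0.7],0],[[0,0,-0.7],0],[[0,0,-0.7],0]]' 
python3 - <<'E'
from h import *
grab('wrist'); f=load('wrist');togo([.513,.303,.25],28.8+90)
P=cloud(f); c=np.array([.5315,-.0427])
m=np.hypot(P[...,0]-c[0],P[...,1]-c[1])<.034
hsv=cv2.cvtColor(f['rgb'],cv2.COLOR_RGB2HSV)
k=m&(hsv[...,1]>90)&(P[...,2]<.07); print(k.sum(),np.percentile(P[k][:,2],[2,25,50,75,98]).round(4))
q=P[k&(P[...,2]>.055)]; print('hub',len(q),q.mean(0).round(4))
cv2.imwrite('pics/w5.png',f['rgb'][:,:,::-1])
E
```

```text
t: 6.18
tcp_pos: [0.5324, -0.0416, 0.0492]
ee_rot: [[-0.946, 0.326, 0.002], [0.326, 0.946, -0.0], [-0.002, 0.0, -1.0]]
contact_force: [0.1, 0.5, -0.6]
width: 0.0163
gripper_force: 39.8
t: 6.68
tcp_pos: [0.5316, -0.0409, 0.0485]
ee_rot: [[-0.946, 0.325, 0.0], [0.325, 0.946, -0.0], [-0.0, 0.0, -1.0]]
contact_force: [0.7, -0.2, 0.6]
width: 0.0274
gripper_force: 0.0
t: 7.3
tcp_pos: [0.5318, -0.0409, 0.1543]
ee_rot: [[-0.946, 0.325, 0.001], [0.325, 0.946, -0.0], [-0.002, 0.0, -1.0]]
contact_force: [-0.1, -0.9, 0.1]
width: 0.0276
gripper_force: 0.0
tcp [ 0.531  -0.0407  0.1529] t 7.35
shift [ 0.858  2.128 -0.647]
spin -0.1326 q6 -1.4174658227384653
2900 [0.0327 0.0339 0.0346 0.0421 0.0629]
hub 493 [ 0.531  -0.0402  0.0617]
```

View pics/w5.png

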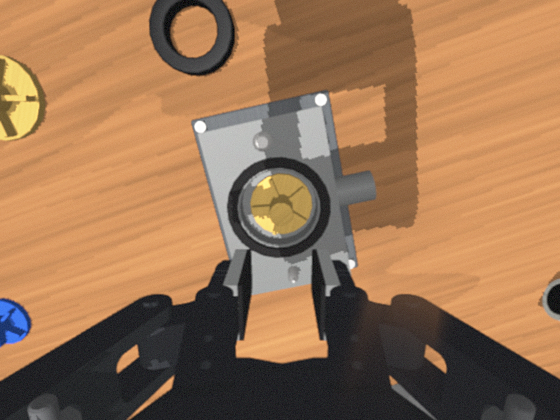

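The impeller lies flat in the pocket, with its disc top at about z 34 and its hub at (281,207). The dowels show at (262,142) and (294,273). Next comes the cover.

```bash

python3 - <<'E'
from h import *
from scipy.optimize import least_squares
f=load('wrist'); P=cloud(f); g=cv2.cvtColor(f['rgb'],cv2.COLOR_RGB2GRAY)
m=(g<60)&(np.hypot(P[...,0]-.5315,P[...,1]+.0427)<.055)&(abs(P[...,2]-.049)<.006)
v,u=np.nonzero(m); Q=world(f,np.c_[u,v],.049)[:,:2]
r=least_squares(lambda p:np.hypot(Q[:,0]-p[0],Q[:,1]-p[1])-.036,[.53,-.041],loss='soft_l1',f_scale=.003); print('ring',r.x)
d=world(f,[(262,141),(294,272)],.065)[:,:2]; e=d[1]-d[0]; print(d,d.mean(0),np.hypot(*e),np.degrees(np.arctan2(e[1],e[0])))
im=f['rgb'][:,:,::-1]; cv2.imwrite('pics/dow.png',np.hstack([cv2.resize(im[122:162,242:282],(400,400),interpolation=2),cv2.resize(im[253:293,274:314],(400,400),interpolation=2)]))
E
python3 -m crank '[[[0.29,0.71,-0.3],0],[[0.29,0.71,-0.3],0],[[0.29,0.71,-0.3],0]]' -1 >/dev/null
python3 -m crank '[[[0.29,0.71,-0.2],0],[[0.29,0.71,-0.2],0],[[0.29,0.71,-0.2],0]]' >/dev/null
python3 -m crank '[[[0.29,0.71,-0.15],-0.133],[[0.29,0.71,-0.15],-0.133],[[0.29,0.71,-0.15],-0.133],[[0.29,0.71,-0.15],-0.133],[[0.29,0.71,-0.15],-0.133]]'>/dev/null
python3 -m crank '[[[0,0,0],0],[[0,0,0],0]]'
python3 - <<'E'
from h import *
grab('wrist'); f=load('wrist');togo([.513,.303,.25],28.8+90)
cv2.imwrite('pics/w6.png',f['rgb'][:,:,::-1])
E
```

```text
ring [ 0.53087688 -0.04225302]
[[ 0.47859738 -0.03580771]
 [ 0.57686613 -0.04580793]] [ 0.52773175 -0.04080782] 0.09877626912989576 -5.810644292762313
t: 8.98
tcp_pos: [0.5119, 0.3025, 0.2496]
ee_rot: [[-0.876, -0.482, -0.002], [-0.482, 0.876, -0.001], [0.002, -0.0, -1.0]]
contact_force: [-0.4, -0.5, 0.1]
width: 0.0852
gripper_force: 0.0
tcp [0.5119 0.3028 0.2499] t 9.03
shift [-0.007 -0.002 -0.001]
spin 0.0 q6 -1.6296877696057095
```

View pics/dow.png

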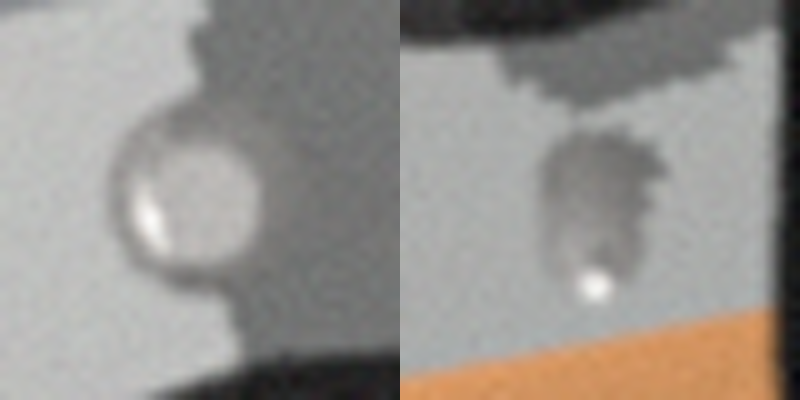

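View pics/w6.png

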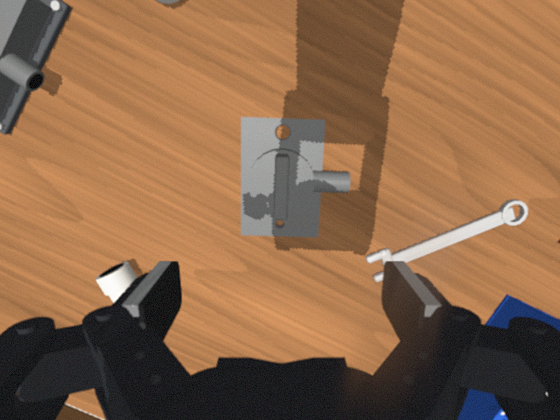

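The picture shows the cover under the gripper. Its rib is vertical at (282,188), in line with the pads, the big hole is at (283,131), the small hole at (280,222) and the nozzle is on the right. The enlarged dowel tips are at (262.5,142) and (293,281) in w5.

```bash

python3 - <<'E'
from h import *
f=load('wrist'); s=monitor.observe()
Tt=np.eye(4); Tt[:3,:3]=s['ee_rot']; Tt[:3,3]=s['tcp_pos']; C=np.linalg.inv(f['T']); X=np.linalg.inv(Tt)@C; np.save('X.npy',X)
T5=np.eye(4); T5[:3,:3]=[[-.946,.325,.0],[.325,.946,0],[0,0,-1]]; T5[:3,3]=[.531,-.0407,.1529]
g=dict(K=f['K'],D=f['D'],T=np.linalg.inv(T5@X))
d=world(g,[(262.5,142),(293,281)],.065)[:,:2]; e=d[1]-d[0]; print('dowels',d,'mid',d.mean(0),np.hypot(*e),np.degrees(np.arctan2(e[1],e[0])))
P=cloud(f); c=(.513,.303); near=np.hypot(P[...,0]-c[0],P[...,1]-c[1])<.09
def rect(a,b,n):
    k=near&(P[...,2]>a)&(P[...,2]<b); k=cv2.morphologyEx(k.astype(np.uint8),cv2.MORPH_OPEN,np.ones((3,3)))>0
    print(n,k.sum(),cv2.minAreaRect((P[k][:,:2]*1000).astype(np.float32)),P[k].mean(0).round(4))
rect(.058,.072,'rib')
h=world(f,[(283,131),(280,222)],.012)[:,:2]; e=h[1]-h[0]; print('holes',h,h.mean(0),np.hypot(*e),np.degrees(np.arctan2(e[1],e[0])))
cor=world(f,[(241,117),(325,120),(241,235),(319,236)],.012)[:,:2]; print('corners',cor,cor.mean(0))
E
```

```text
dowels [[ 0.47869704 -0.03536706]
 [ 0.58224511 -0.04848046]] mid [ 0.53047108 -0.04192376] 0.10437511937440487 -7.217554447324299
rib 884 ((512.205810546875, 303.5201416015625), (64.34977722167969, 13.87642765045166), 26.81877326965332) [0.511  0.3029 0.0639]
holes [[0.46390716 0.27942191]
 [0.55705139 0.32669838]] [0.51047927 0.30306014] 0.10445531195857127 26.91062093575427
corners [[0.47282598 0.23225132]
 [0.43162346 0.31384998]
 [0.59354566 0.2938139 ]
 [0.5500132  0.37577068]] [0.51200208 0.30392147]
```

```bash

python3 -m crank '[[[0,0.004,0.4],0.005],[[0,0.004,0.8],0.005],[[0,0.004,0.9],0.005],[[0,0.004,0.9],0.005]]' -0.2 >/dev/null
python3 -m crank '[[[0,0,0.3],0],[[0,0,0.52],0],[[0,0,0.52],0],[[0,0,0.52],0]]'
python3 - <<'E'
from h import *
togo([.512,.3035,.0375],116.9)
E
```

```text
t: 10.02
tcp_pos: [0.514, 0.3053, 0.0413]
ee_rot: [[-0.89, -0.456, 0.005], [-0.456, 0.89, 0.002], [-0.005, -0.0, -1.0]]
contact_force: [0.9, -0.5, 0.6]
width: 0.0514
gripper_force: 0.0
tcp [0.514  0.3053 0.0413] t 10.03
shift [ 0.017 -0.005  0.025]
spin 0.0006 q6 -1.597924540149821
```

```bash

python3 -m crank '[[[0,0,0.01],0],[[0,0,0.01],0],[[0,0,0.01],0]]'
python3 -m crank '[[[0,0,0],0],[[0,0,0],0],[[0,0,0],0],[[0,0,0],0],[[0,0,0],0]]' 1 100
python3 -m crank '[[[0,0,-0.1],0],[[0,0,-0.5],0],[[0,0,-0.9],0],[[0,0,-0.9],0],[[0,0,-0.9],0]]'
python3 - <<'E'
from h import *
grab('wrist'); f=load('wrist'); P=cloud(f); s=monitor.observe()
Q=(P-s['tcp_pos'])@s['ee_rot']   # tool frame
# cover flange in the tool frame: origin at tool z ~ +.037, flange top ~ +.025
k=(abs(Q[...,2]-.0255)<.006)&(np.hypot(Q[...,0],Q[...,1])<.1)
q=Q[k]; print('flange',k.sum(),np.percentile(q[:,2],[5,50,95]).round(4),cv2.minAreaRect((q[:,:2]*1000).astype(np.float32)))
v,u=np.nonzero(k); print(u.min(),u.max(),v.min(),v.max(),q[:,0].max(),np.percentile(q[:,0],99))
togo([.5310,-.0423,.15],-7.0+90)
E
```

```text
t: 10.4
tcp_pos: [0.512, 0.3044, 0.037]
ee_rot: [[-0.89, -0.456, 0.001], [-0.456, 0.89, 0.0], [-0.001, -0.0, -1.0]]
contact_force: [-0.6, 0.5, 0.8]
width: 0.0513
gripper_force: 0.0
t: 11.02
tcp_pos: [0.5119, 0.3041, 0.0366]
ee_rot: [[-0.89, -0.456, 0.0], [-0.456, 0.89, -0.0], [-0.0, -0.0, -1.0]]
contact_force: [0.6, -2.9, 3.2]
width: 0.0122
gripper_force: 98.5
t: 11.65
tcp_pos: [0.5106, 0.304, 0.1703]
ee_rot: [[-0.89, -0.456, -0.002], [-0.456, 0.89, -0.0], [0.002, 0.0, -1.0]]
contact_force: [-0.4, -0.4, -5.4]
width: 0.0129
gripper_force: 98.3
flange 17318 [0.0229 0.0241 0.0251] ((-1.4840927124023438, 15.573150634765625), (136.3408966064453, 122.1911849975586), 0.020299751311540604)
186 429 116 357 0.06670699760511205 0.06661915049631692
tcp [0.51   0.3036 0.1688] t 11.7
shift [ 0.927 -2.116  0.129]
spin 0.0948 q6 -1.5979912309102398
```

The cover is held square: its centre is 1.5 mm off in tool x and 0.5 mm in y, with no twist. I'll carry it to the base.

```bash

python3 -m crank '[[[0.31,-0.70,0],0],[[0.31,-0.70,0],0],[[0.31,-0.70,0],0]]' >/dev/null
python3 -m crank '[[[0.31,-0.70,0],0],[[0.31,-0.70,0],0],[[0.31,-0.70,0],0]]' >/dev/null
python3 -m crank '[[[0.31,-0.70,0.1],0.095],[[0.31,-0.70,0.1],0.095],[[0.31,-0.70,0.1],0.095],[[0.31,-0.70,0.1],0.095],[[0.31,-0.70,0.1],0.095]]' >/dev/null
python3 -m crank '[[[0,0,0],0],[[0,0,0],0],[[0,0,0],0]]'
python3 - <<'E'
from h import *
togo([.5295,-.0426,.108],83)
grab('wrist'); f=load('wrist'); P=cloud(f); s=monitor.observe()
Q=(P-s['tcp_pos'])@s['ee_rot']
k=(abs(Q[...,2]-.0255)<.006)&(np.hypot(Q[...,0],Q[...,1])<.1); q=Q[k]; print('held',cv2.minAreaRect((q[:,:2]*1000).astype(np.float32)))
# foot plate / base nozzle visible below
k=(P[...,2]>.006)&(P[...,2]<.06)&(np.hypot(P[...,0]-.531,P[...,1]+.042)<.12); print('base pts',k.sum())
cv2.imwrite('pics/w7.png',f['rgb'][:,:,::-1])
E
```

```text
t: 13.45
tcp_pos: [0.5311, -0.0395, 0.1564]
ee_rot: [[-0.992, 0.122, 0.0], [0.122, 0.992, -0.0], [-0.0, 0.0, -1.0]]
contact_force: [0.0, -0.7, -3.0]
width: 0.0126
gripper_force: 100.4
tcp [ 0.5311 -0.0395  0.1564] t 13.45
shift [ 0.008 -0.022  0.323]
spin -0.0001 q6 -1.623210540072257
held ((-0.43776702880859375, 15.532951354980469), (136.66094970703125, 122.32816314697266), 0.0006792129715904593)
base pts 2566
```

```bash

python3 -m crank '[[[0.005,-0.021,0.15],0],[[0.005,-0.021,0.34],0],[[0.005,-0.021,0.34],0],[[0.005,-0.021,0.34],0],[[0.005,-0.021,0.34],0]]'
python3 -m crank '[[[0,0,0.03],0],[[0,0,0.06],0],[[0,0,0.06],0],[[0,0,0.06],0]]'
```

```text
t: 14.12
tcp_pos: [0.531, -0.0429, 0.1069]
ee_rot: [[-0.992, 0.123, 0.002], [0.123, 0.992, -0.0], [-0.002, -0.0, -1.0]]
contact_force: [0.3, 0.4, -3.1]
width: 0.0126
gripper_force: 100.4
t: 14.62
tcp_pos: [0.5299, -0.0428, 0.0962]
ee_rot: [[-0.992, 0.123, -0.0], [0.123, 0.992, 0.0], [0.0, 0.0, -1.0]]
contact_force: [0.7, -0.2, -3.4]
width: 0.0122
gripper_force: 100.5
```

```bash

python3 -m crank '[[[0,0,0.03],0],[[0,0,0.05],0],[[0,0,0.05],0],[[0,0,0.05],0]]'
python3 -m crank '[[[0,0,0.02],0],[[0,0,0.03],0],[[0,0,0.03],0]]'
```

```text
t: 15.12
tcp_pos: [0.5305, -0.0429, 0.0889]
ee_rot: [[-0.992, 0.123, 0.001], [0.123, 0.992, -0.0], [-0.001, -0.0, -1.0]]
contact_force: [3.5, -1.9, -5.8]
width: 0.0124
gripper_force: 100.4
t: 15.5
tcp_pos: [0.5307, -0.043, 0.0856]
ee_rot: [[-0.992, 0.123, 0.001], [0.123, 0.992, -0.0], [-0.001, -0.0, -1.0]]
contact_force: [1.1, -1.5, 4.0]
width: 0.012
gripper_force: 101.7
```

```bash

python3 -m crank '[[[0,0,0.02],0],[[0,0,0.02],0],[[0,0,0.02],0]]'
python3 -m crank '[[[0,0,0.015],0],[[0,0,0.015],0],[[0,0,0.015],0]]'
```

```text
t: 15.88
tcp_pos: [0.5307, -0.0429, 0.0829]
ee_rot: [[-0.992, 0.123, 0.001], [0.123, 0.992, -0.0], [-0.001, -0.0, -1.0]]
contact_force: [0.0, -0.4, 6.7]
width: 0.0122
gripper_force: 102.0
t: 16.25
tcp_pos: [0.5308, -0.043, 0.0816]
ee_rot: [[-0.992, 0.123, 0.001], [0.123, 0.992, -0.0], [-0.001, -0.0, -1.0]]
contact_force: [-2.5, -1.1, 12.3]
width: 0.0125
gripper_force: 102.7
```

```bash

python3 -m crank '[[[0,0,0.02],0],[[0,0,0.02],0],[[0,0,0.02],0]]'
python3 -m crank '[[[0,0,0.015],0],[[0,0,0.015],0],[[0,0,0.015],0]]'
```

```text
t: 16.62
tcp_pos: [0.5308, -0.043, 0.0816]
ee_rot: [[-0.992, 0.123, -0.0], [0.123, 0.992, -0.0], [0.0, -0.0, -1.0]]
contact_force: [-12.9, 0.2, 29.1]
width: 0.0124
gripper_force: 105.5
t: 17.0
tcp_pos: [0.5308, -0.043, 0.0815]
ee_rot: [[-0.992, 0.123, -0.001], [0.123, 0.992, -0.0], [0.001, -0.001, -1.0]]
contact_force: [-21.2, 1.5, 42.1]
width: 0.0124
gripper_force: 107.6
```

The cover has reached a hard stop at TCP z 0.0815, which is the expected meeting height. I'll ease the push a little, check and hand in.

```bash

python3 -m crank '[[[0,0,-0.01],0],[[0,0,-0.01],0],[[0,0,-0.01],0],[[0,0,-0.01],0]]'
python3 - <<'E'
from h import *
grab('wrist'); f=load('wrist'); P=cloud(f); s=monitor.observe()
Q=(P-s['tcp_pos'])@s['ee_rot']
k=(abs(Q[...,2]-.0255)<.006)&(np.hypot(Q[...,0],Q[...,1])<.1); q=Q[k]; print('held',np.percentile(q[:,2],50),cv2.minAreaRect((q[:,:2]*1000).astype(np.float32)))
print(s['contact_force'],s['tcp_pos'],s['gripper_force'],s['t'])
E
```

```text
t: 17.5
tcp_pos: [0.5308, -0.043, 0.0815]
ee_rot: [[-0.992, 0.123, -0.001], [0.123, 0.992, -0.0], [0.001, -0.0, -1.0]]
contact_force: [-15.3, 1.1, 33.2]
width: 0.0122
gripper_force: 105.8
held 0.02536860144993793 ((-0.30567169189453125, 15.323955535888672), (136.3665313720703, 122.29682159423828), 0.01886855438351631)
[-15.53961258   1.30603422  32.829604  ] [ 0.53077921 -0.04299311  0.08152574] 105.81248044967651 17.55
```

```bash
python3 -c "
from station import order; print(order.close_job())"
```

```text
the job is handed in; nothing more can be done
None
```

The impeller is in the pocket, let go of, and the cover is on both dowels, held pressed shut with about 33 N. I handed the job in at about 17.6 s; no verdict was shown.

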